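# Post a used-needle case under the spring flap of the drop box

## Robot

A 6-joint arm with a two-finger parallel gripper is mounted at the origin on the work surface. World frame = base frame: x ahead of the robot, y to its left, z up, the work surface at z = 0. Lengths are in mm, angles in rad, forces in N, time in s.
With the tool pointing down it reaches from about 350 to 850 mm from the base axis. Payload 8.1 kg.
Tool frame: the origin (TCP) lies between the finger pads; the fingertips stand ahead of it and the grasp point (between the pads) lies 8 mm behind it (tip_extent is the z of the fingertips in the tool frame, in mm); z points along the fingers, y is the line along which they close (so a half turn about z gives the same grasp; the last joint's range is limited). The gripper opens to 85 mm and grips with 20 to 120 N. Pads are 22 mm wide; open, the fingers measure 114 mm over their backs; the gripper's body (76 mm by 85 mm) begins 54 mm behind the grasp point. The pads swing forward as they close: fully open they stand 13 mm farther back than shut.
Start: joints at [1.02, 0.13, 1.488, -0, 1.523, -0.085], TCP at [269.463, 536.092, 242.292] pointing down, gripper open.
Joint ranges: [-2.96, 2.96], [-0.89, 2.26], [0.02, 2.5], [-1.34, 4.48], [0, 2.73], [-2.66, 2.66]. Speed limits (rad/s): [2.39, 2.39, 2.79, 3.14, 3.14, 3.14].

## Interface

Orientations are given as a rotation vector (axis times angle).
In Python, from rig import * gives the robot as it stands.
- The arm moves only by the tool arm_command, never from a script. Its argument "increments" is one flat list of numbers, 5 for each row, row after row: the shift along the tool's x, y, z in units of 800 mm (1.0 is 800 mm), then the turn about the tool's z in units of 30 degrees (1.0 is 30 degrees), then the opening, from -1 (shut) to 1 (fully open), so that 0 is half open. In form: [tx, ty, tz, turn, grip, tx, ty, tz, turn, grip, ...]. A call has 1 to 5 rows; each row is the pose to reach, as a shift and turn from the pose commanded when the call began, along the tool's axes at that moment; what a row does not reach only later rows make up. A row lasts 1/12 s, in which the tool goes at most 41.7 mm and 7.16 degrees, less where a joint would pass 70% of its speed; a pose out of reach is approached as far as the arm can. A call with a number of a shift or a turn outside -1 to 1 is refused whole. A call with a gripper value outside its range is refused whole. The fingers move at their own pace and stop on an object; "squeeze" is the grip in N (left out, the last holds). Time passes only in rows, so rows that repeat a pose let the fingers close. It gives the time, the measured TCP pose, the force, the opening and the grip force at its end, in the units of the state.
- read_state(): the state, without advancing time (a new reading comes with each control period).
- camera(name): name is "side" or "top" or "wrist"; returns a dict with "pixels" (420x560x3 uint8, red, green, blue), "range_z" (420x560 float32, mm along the optical axis (not along the pixel's ray), 0 where there is no reading), "camera_matrix" (3x3 intrinsics, pixels), "cam_to_world" (4x4, takes a point from camera to world coordinates). Camera axes: x right, y up, looking along -z (the intrinsics and any distortion apply to the point x, -y, -z); pixel columns grow to the right and rows downward; lengths in mm; the calibration is good to about 2 mm. A picture is of the moment at which its call begins.
- close_job(): hands the job in; it is judged then, once.
The state is a dict: "clock": time; "q": joint angles; "qd": joint speeds; "effort": joint torques, N m; "position": TCP position; "orientation": TCP orientation; "contact_force": force on the tool from outside, world axes, zero at the start; "ft_torque": the same for the moment, N m; "opening": finger opening in mm; "grip_force": force on a finger pad.
Only numpy, scipy, OpenCV 4.12 (cv2) and the standard library are available. Lean on these libraries where they do the work, as an engineer would, in place of code of your own. Each camera call takes 0.05 s, during which the arm holds its last target. There are 200 camera calls.

## Task

Post the blue used-needle case into the yellow drop box without picking it up: press the red flap's tail down with one fingertip so that the flap swings up, keep it pressed, and with the other fingertip push the case along its lane under the raised flap until it drops into the bin. Then let the flap spring shut and leave everything, with the ink cap, bottle, jar and cup undisturbed.

Things in the scene. Friction and masses are not known exactly. Their poses are not given: they have to be found in the camera images.
- station: fixed drop station. Grey deck 80 mm high (own x -180 to -14 mm, y -105 to +90), behind it a yellow bin (x -14 to 150, y -75 to +75, top 120 high, clear roof). Origin on the table below the mouth, on the lane's centre line; own x runs along the lane into the bin, z up. Lane along y = 0 between steel rails 4 mm high, 26 mm apart
- mouth (a point): centre of the bin mouth's sill: station x = 0, y = 0, at deck height (80 mm above the table). The mouth is 32 mm wide, 30 mm high. The deck and lane end 14 mm before it, where a steel chute (51 degrees) starts down to the bin's floor: a case pushed until well over half its length is past the deck's end tips and slides in under the raised flap
- flap (a joint): angle of the red flap (rad): 0 sprung shut, 0.75 at its stop, fully open. A rigid see-saw: left (+y) of its rod a plate at station x -8 to -4 mm bars the mouth, its lower edge level with the deck; right of it is the tail. Pressing the tail down raises the plate: at 0.75 its lowest point is 18 mm, its highest 66 mm above the deck. Takes about 1 N at first, 3 N at the stop; springs shut
- flap_hinge (a point): near end (station x = -168 mm) of the flap's steel hinge rod, 8 mm thick, lying along station x to x = -6 mm at y = -38 mm, 24 mm above the deck, on posts at x = -172 and -22 mm
- flap_tail (a point): upper face of the red tail, mid-length (x -95): a leaf 130 mm long (station x -160 to -30 mm). Shut it slopes 43 degrees, from station y -60 (98 mm above the table) to y -92 (128 mm); this point at y -76, 113 mm. At the stop it is level, y -50 to -94, upper face 85 mm above the table (5 above the deck), this point at y -72. A tip pressing it may slide along it
- case: loose used-needle case, a blue box with a white front end, 80 x 20 x 14 mm (x, y, z), about 50 g; origin at the centre of its underside, own x along its length, white end at +x. It lies in the lane on the deck, white end towards the bin, its front 20 to 50 mm before the mouth
- case_front (a point): middle of the case's white front face, 40 mm ahead of its origin and 7 mm up
- ink_cap: small white cup, 22 mm wide, 20 mm high, standing on the deck left of the lane (+y); leave alone; origin at the centre of its underside
- ink_bottle: black bottle, 38 mm wide, 100 mm high, on the table; leave alone; origin at the centre of its underside
- jar: green glass jar, 64 mm wide, 65 mm high, on the table; leave alone; origin at the centre of its underside
- cup: white cup, 64 mm wide, 60 mm high, on the table; leave alone; origin at the centre of its underside
Mind the look-alikes: they are no part of the job. What is shaped like the case but black or turquoise is not meant.

How it is judged:
By the outcome, as a careful person would: the job done as asked, in the order asked, and still so for the second after the job is handed in, with the robot touching nothing.
It also fails if it takes over 48 s, if anything falls off the work surface, if the arm or the gripper's body presses on something with over 40 N, if the wrist force passes 120 N, or if a joint passes its speed limit or range.

## Working session

There is one attempt and no reset: what is moved stays moved. The work goes in short steps, Python scripts to look and compute and a tool call to move; the robot and the scene stay as the last step left them, time stands still between calls to the robot, and variables do not carry over. Pictures are saved under pics/ and viewed, at most 10 in all, crops included, and the job is handed in when it is done.

Besides the shell and the picture viewer there is one more tool, called after "Emit:" as name(argument=value, ...) on one line, values as JSON. arm_command: Moves the arm, as the interface text tells. Its arguments: {"type":"object","properties":{"increments":{"type":"array"},"squeeze":{"type":"number"}},"required":["increments"]}

```bash
mkdir -p pics; ls; python3 - <<'E'
from rig import *
import cv2, numpy as np
s=read_state();print({k:np.round(v,3) for k,v in s.items()})
ims=[]
for n in ["side","top"]:
    c=camera(n);np.savez(f"pics/{n}0.npz",**c);cv2.imwrite(f"pics/{n}0.png",c["pixels"][:,:,::-1]);print(n,c["camera_matrix"],c["cam_to_world"].round(3))
E
```

```text
pics
{'clock': np.float64(0.0), 'q': array([ 1.02 ,  0.131,  1.489,  0.   ,  1.523, -0.085]), 'qd': array([-0.001,  0.001, -0.002, -0.001,  0.002,  0.001]), 'effort': array([-1.0000e-03, -5.6941e+01, -5.0055e+01, -0.0000e+00,  1.5000e-02,
        0.0000e+00]), 'position': array([269.175, 535.622, 241.219]), 'orientation': array([-7.250e-01, -3.056e+00,  3.000e-03]), 'contact_force': array([-0.45 ,  0.356,  0.497]), 'ft_torque': array([-0.018, -0.014, -0.025]), 'grip_force': np.float64(0.0), 'opening': np.float64(85.618)}
side [[449.84923008   0.         279.85797515]
 [  0.         449.84923008 207.58406181]
 [  0.           0.           1.        ]] [[ 8.33000e-01  3.48000e-01 -4.30000e-01  1.35938e+02]
 [-5.54000e-01  5.23000e-01 -6.48000e-01 -5.46050e+02]
 [-1.00000e-03  7.78000e-01  6.28000e-01  6.67158e+02]
 [ 0.00000e+00  0.00000e+00  0.00000e+00  1.00000e+00]]
top [[454.81630731   0.         276.06449497]
 [  0.         454.81630731 214.81717488]
 [  0.           0.           1.        ]] [[ 2.000000e-03  9.980000e-01 -6.500000e-02  4.744630e+02]
 [-1.000000e+00  2.000000e-03  3.000000e-03  3.904800e+01]
 [ 3.000000e-03  6.500000e-02  9.980000e-01  1.062435e+03]
 [ 0.000000e+00  0.000000e+00  0.000000e+00  1.000000e+00]]
```

View pics/top0.png

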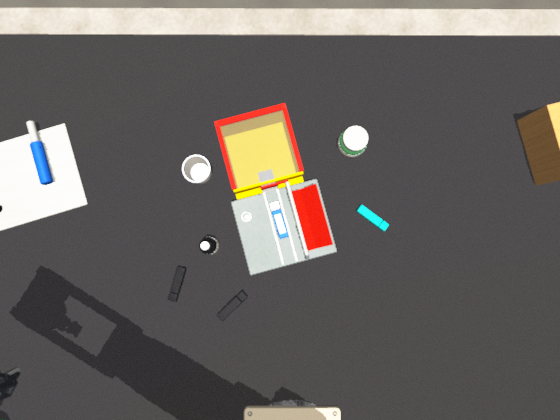

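View pics/side0.png

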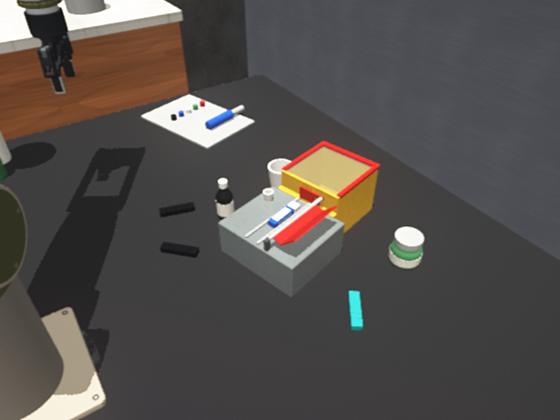

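Top view: the station is at (233–335, 105–273). The candidates for the case are blue/white in the lane (280,220), black (178,283) and (233,305), turquoise (373,217), and a blue/white tube on the paper (40,155). Only the one in the lane fits the description. Next I'll measure and confirm it in a crop.

```bash
cat > h.py <<'E'
import numpy as np, cv2
def world(c):
    K,T,r=c["camera_matrix"],c["cam_to_world"],c["range_z"]
    v,u=np.mgrid[:r.shape[0],:r.shape[1]]
    p=np.stack([(u-K[0,2])/K[0,0]*r,-(v-K[1,2])/K[1,1]*r,-r],-1)
    return p@T[:3,:3].T+T[:3,3]
def proj(c,P):
    K,T=c["camera_matrix"],c["cam_to_world"]
    p=(np.atleast_2d(P)-T[:3,3])@T[:3,:3]
    return np.c_[K[0,0]*p[:,0]/-p[:,2]+K[0,2],-K[1,1]*p[:,1]/-p[:,2]+K[1,2]]
E
python3 - <<'E'
from h import *
for n in ["top","side"]:
    c=dict(np.load(f"pics/{n}0.npz"));W=world(c);px=c["pixels"].astype(int);h=cv2.cvtColor(c["pixels"],cv2.COLOR_RGB2HSV)
    x,y,z=W[...,0],W[...,1],W[...,2]
    box=(x>350)&(x<760)&(abs(y)<250)&(c["range_z"]>0)
    print(n,"table z",np.median(z[box&(z<20)]))
    red=((h[...,0]<6)|(h[...,0]>174))&(h[...,1]>150)&(h[...,2]>90)&box
    blue=(h[...,0]>100)&(h[...,0]<125)&(h[...,1]>120)&box&(z>60)
    deck=box&(z>74)&(z<87)&(h[...,1]<60)
    for nm,m in [("rim",red&(z>112)&(x>580)),("deck",deck),("blue",blue),("tail",red&(x<575))]:
        P=W[m]; 
        if len(P)<5: continue
        r=cv2.minAreaRect(P[:,:2].astype(np.float32))
        print(nm,len(P),np.round(r[0],1),np.round(r[1],1),round(r[2],2),"z",np.percentile(P[:,2],[2,50,98]).round(1),cv2.boxPoints(r).round(0).tolist())
    cv2.imwrite(f"pics/{n}crop.png",cv2.resize(c["pixels"][170:280,215:355,::-1] if n=="top" else c["pixels"][150:290,210:390,::-1],None,fx=4,fy=4,interpolation=cv2.INTER_CUBIC))
E
```

```text
top table z 0.5731815402648408
rim 1029 [656.8  58.5] [204.1 168.3] 15.36 z [116.6 124.3 128.1] [[536.0, 113.0], [581.0, -50.0], [777.0, 4.0], [733.0, 167.0]]
deck 4514 [507.2  56.7] [172.  271.4] 15.18 z [76.4 80.4 85.4] [[389.0, 165.0], [460.0, -97.0], [626.0, -52.0], [555.0, 210.0]]
blue 77 [518.6  28.5] [60.  19.4] 16.58 z [79.9 94.1 97.5] [[487.0, 29.0], [493.0, 11.0], [550.0, 28.0], [545.0, 46.0]]
tail 1309 [525.  -38.9] [115.3  50.4] 15.13 z [ 98.8 106.6 127.8] [[463.0, -30.0], [476.0, -78.0], [587.0, -48.0], [574.0, 0.0]]
side table z -0.5357305388491795
rim 641 [657.4  60.7] [206.5 169.1] 16.43 z [117.4 123.1 125.8] [[534.0, 113.0], [582.0, -50.0], [780.0, 9.0], [733.0, 171.0]]
deck 3966 [503.3  57.6] [168.  274.1] 14.93 z [75.4 79.3 83.9] [[387.0, 168.0], [457.0, -97.0], [620.0, -53.0], [549.0, 212.0]]
blue 103 [517.9  27. ] [61.7 18.2] 17.74 z [84.5 91.2 94.3] [[486.0, 26.0], [491.0, 9.0], [550.0, 28.0], [545.0, 45.0]]
tail 755 [523.2 -40.1] [114.8  51.8] 15.33 z [ 97.9 102.7 127.5] [[461.0, -30.0], [475.0, -80.0], [585.0, -50.0], [572.0, 0.0]]
```

View pics/topcrop.png

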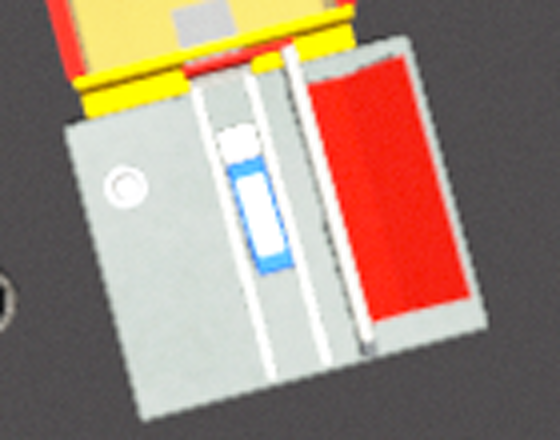

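The crop confirms it: the blue case lies between the lane's rails, white end (238,142) towards the mouth, with the red tail right of the rod. Next I'll fit the station pose.

```bash
python3 - <<'E'
from h import *
import rig
from scipy.optimize import least_squares
print([n for n in dir(rig) if not n.startswith('_')], getattr(rig,'tip_extent',None))
c=dict(np.load("pics/top0.npz"))
px=np.array([[68,125],[410,38],[143,418],[485,325]])/4+[215,170]-.4
S=np.array([[-14,90,80],[-14,-105,80],[-180,90,80],[-180,-105,80]],float)
def tow(p,S):
    a=p[2];return np.c_[p[0]+np.cos(a)*S[:,0]-np.sin(a)*S[:,1],p[1]+np.sin(a)*S[:,0]+np.cos(a)*S[:,1],S[:,2]]
r=least_squares(lambda p:(proj(c,tow(p,S))-px).ravel(),[590,40,.26])
p=r.x;print("station",p.round(3),"res",r.fun.round(1))
np.save("station.npy",p)
def tos(P):
    a=p[2];d=np.asarray(P)[:,:2]-p[:2];return d@np.array([[np.cos(a),-np.sin(a)],[np.sin(a),np.cos(a)]])
for n in["top","side"]:
    c=dict(np.load(f"pics/{n}0.npz"));W=world(c);h=cv2.cvtColor(c["pixels"],cv2.COLOR_RGB2HSV);q=tos(W.reshape(-1,3)).reshape(420,560,2);z=W[...,2]
    red=((h[...,0]<6)|(h[...,0]>174))&(h[...,1]>150)&(h[...,2]>90)
    m=red&(q[...,0]>0)&(q[...,0]<170)&(abs(q[...,1])<90)&(z>112);print(n,"rim x,y",np.percentile(q[m],[1,99],axis=0).round(1).tolist())
    m=red&(q[...,0]<-20)&(q[...,0]>-175)&(q[...,1]>-110)&(q[...,1]<-40)&(z>80);print("tail",np.percentile(q[m],[1,99],axis=0).round(1).tolist())
    m=(z>88)&(z<100)&(abs(q[...,1])<16)&(q[...,0]<-15)&(q[...,0]>-175);print("case",m.sum(),np.percentile(q[m],[1,50,99],axis=0).round(1).tolist(),np.median(z[m]))
    b=(h[...,0]>95)&(h[...,0]<125)&(h[...,1]>120)&(q[...,0]>-180)&(q[...,0]<0)&(abs(q[...,1])<40)&(z>60);print("blue",np.percentile(q[b],[1,99],axis=0).round(1).tolist())
    m=(z>92)&(z<108)&(q[...,1]>20)&(q[...,1]<85)&(q[...,0]<-25)&(q[...,0]>-175);print("cap",m.sum(),np.median(q[m],axis=0))
s=rig.read_state();t=np.r_[s["position"][:2],s["position"][2]]
print("tcp in station",tos(t[None]))
R=cv2.Rodrigues(s["orientation"])[0];print(R.round(3), "turn deg needed", )
ys=np.array([-np.sin(p[2]),np.cos(p[2]),0]);l=R.T@ys;print(np.degrees(np.arctan2(-l[0],l[1])))
E
```

```text
['Unreachable', 'camera', 'close_job', 'read_state', 'tip_extent'] 11.0
station [6.0576e+02 5.1257e+01 2.5700e-01] res [-1.  -0.5  0.3 -1.3 -0.7  0.8  1.5  1. ]
top rim x,y [[6.2, -75.0], [152.1, 78.3]]
tail [[-157.5, -91.3], [-31.3, -42.0]]
case 354 [[-119.8, -11.5], [-82.0, -0.7], [-41.5, 14.2]] 94.41418048341563
blue [[-121.6, -10.0], [-60.2, 12.1]]
cap 47 [-55.35468736  64.5901785 ]
side rim x,y [[6.4, -74.8], [153.1, 80.0]]
tail [[-158.7, -92.5], [-32.1, -41.8]]
case 301 [[-120.3, -10.7], [-84.8, -1.9], [-43.4, 10.0]] 93.12988168282482
blue [[-121.2, -11.2], [-60.7, 6.1]]
cap 66 [-57.37146504  65.77728641]
tcp in station [[-202.30030747  554.09407474]]
[[-0.893  0.449 -0.001]
 [ 0.449  0.893 -0.001]
 [ 0.    -0.002 -1.   ]] turn deg needed
-41.42101598450389
```

```bash
cat >> h.py <<'E'
def plan(s,x,y,z):
    """increments from state s to TCP at station x,y, world z, tool y along station y"""
    p=np.load("station.npy");a=p[2];R=cv2.Rodrigues(np.array(s["orientation"]))[0]
    T=np.array([p[0]+np.cos(a)*x-np.sin(a)*y,p[1]+np.sin(a)*x+np.cos(a)*y,z])
    l=R.T@np.array([-np.sin(a),np.cos(a),0])
    d=np.array(s["position"])-np.r_[p[:2],0]
    st=[np.cos(a)*d[0]+np.sin(a)*d[1],-np.sin(a)*d[0]+np.cos(a)*d[1],d[2]]
    print("at station",np.round(st,1),"inc",(R.T@(T-s["position"])/800).round(4),"turn",round(np.degrees(np.arctan2(-l[0],l[1]))/30,3),"F",np.round(s["contact_force"],1),"open",round(float(s["opening"]),1),"t",round(float(s["clock"]),2))
    print("station x dir in tool",(R.T@[np.cos(a),np.sin(a),0]).round(3))
E
python3 -c "
from h import *;import rig
plan(rig.read_state(),-138,-37,200)"
```

```text
at station [-202.3  554.1  241.4] inc [-0.5491 -0.5008  0.0524] turn -1.381 F [-0.4  0.  -0.6] open 85.4 t 0.1
station x dir in tool [-0.75   0.662 -0.001]
```

Emit:
arm_command(increments=[-0.19,-0.17,0,-0.9,0.41,-0.19,-0.17,0,-0.9,0.41,-0.19,-0.17,0,-0.9,0.41,-0.19,-0.17,0,-0.9,0.41,-0.19,-0.17,0,-0.9,0.41])

```text
clock: 0.52
position: [344.1, 344.5, 241.7]
orientation: [0.021, -3.141, 0.001]
contact_force: [1.5, 0.1, 1.0]
opening: 60.3
grip_force: 0.0
```

```bash
python3 -c "
from h import *;import rig
plan(rig.read_state(),-138,-37,200)"
```

```text
at station [-178.5  350.1  241.7] inc [-0.166  -0.4573  0.0523] turn -0.466 F [1.5 0.1 1. ] open 60.3 t 0.52
station x dir in tool [-0.97   0.242 -0.001]
```

Emit:
arm_command(increments=[-0.08,-0.22,0.02,-0.466,0.41,-0.08,-0.22,0.02,-0.466,0.41,-0.08,-0.22,0.02,-0.466,0.41,-0.08,-0.22,0.02,-0.466,0.41,-0.08,-0.22,0.02,-0.466,0.41])

```text
clock: 0.93
position: [409.3, 167.9, 225.7]
orientation: [0.39, -3.117, 0.001]
contact_force: [0.3, -0.6, -0.2]
opening: 60.4
grip_force: 0.0
```

```bash
python3 -c "
from h import *;import rig
plan(rig.read_state(),-138,-37,200)"
```

```text
at station [-160.3  162.8  225.7] inc [-0.0299 -0.2495  0.0323] turn -0.015 F [ 0.3 -0.6 -0.2] open 60.4 t 0.93
station x dir in tool [-1.     0.008 -0.   ]
```

Emit:
arm_command(increments=[-0.03,-0.25,0.032,-0.015,0.41,-0.03,-0.25,0.032,-0.015,0.41,-0.03,-0.25,0.032,-0.015,0.41,-0.03,-0.25,0.032,-0.015,0.41,-0.03,-0.25,0.032,-0.015,0.41])

```text
clock: 1.35
position: [481.9, -19.8, 200.1]
orientation: [0.402, -3.115, 0.0]
contact_force: [0.3, 0.3, -1.1]
opening: 60.2
grip_force: 0.0
```

Emit:
arm_command(increments=[0,0,0,0,0.41])

```text
clock: 1.43
position: [482.4, -22.8, 199.3]
orientation: [0.395, -3.115, 0.003]
contact_force: [-0.4, -0.4, 0.1]
opening: 60.1
grip_force: 0.0
```

```bash
python3 -c "
from h import *;import rig
s=rig.read_state();plan(s,-138,-37,200);print(s['position'])
for n in ['wrist','side','top']:
    c=rig.camera(n);np.savez(f'pics/{n}1.npz',**c);cv2.imwrite(f'pics/{n}1.png',c['pixels'][:,:,::-1])
"
```

```text
at station [-138.2  -40.2  199.3] inc [-0.0002  0.004  -0.0009] turn -0.009 F [-0.4 -0.4  0.1] open 60.1 t 1.43
station x dir in tool [-1.     0.005 -0.002]
[482.38170488 -22.79551383 199.30891098]
```

View pics/wrist1.png

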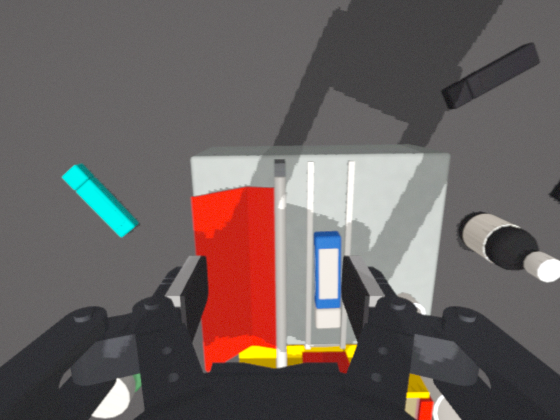

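Wrist view: the near deck edge is at row 155, the rod at column 280, the rails at 310/350 and the case at (327,270). Both fingers are visible at (190,300) and (360,300). Checking the station fit and the finger geometry by depth.

```bash
python3 - <<'E'
from h import *
p=np.load("station.npy");a=p[2]
c=dict(np.load("pics/wrist1.npz"));W=world(c);d=W[...,:2]-p[:2]
q=d@np.array([[np.cos(a),-np.sin(a)],[np.sin(a),np.cos(a)]]);z=W[...,2];ok=c["range_z"]>0
h=cv2.cvtColor(c["pixels"],cv2.COLOR_RGB2HSV)
cz=c["cam_to_world"][:3,3];print("cam",cz.round(0))
m=ok&(abs(z-80)<3)&(q[...,0]>-200)&(q[...,0]<-20)&(abs(q[...,1])<120)
print("deck",np.percentile(q[m],[.5,99.5],axis=0).round(1).tolist(),np.median(z[m]))
for yy in [-80,50]:
    k=m&(abs(q[...,1]-yy)<20);print(" near edge",yy,np.percentile(q[k][:,0],.5).round(1))
b=(h[...,0]>95)&(h[...,0]<125)&(h[...,1]>120)&ok&(q[...,0]>-180)&(q[...,0]<0)&(abs(q[...,1])<30)&(z>60)
print("blue",np.percentile(q[b],[1,99],axis=0).round(1).tolist(),np.percentile(z[b],[5,50,95]).round(1))
k=b&(abs(z-94)<2);print("bluetop",np.percentile(q[k],[1,99],axis=0).round(1).tolist())
k=ok&(z>100)&(z<112)&(q[...,0]>-165)&(q[...,0]<-40)&(abs(q[...,1]+38)<9);print("rod",k.sum(),np.percentile(q[k],[2,50,98],axis=0).round(1).tolist(),np.median(z[k]))
k=ok&(z>81)&(z<87)&(abs(q[...,1])<22)&(q[...,0]>-175)&(q[...,0]<-130);print("rails",np.sort(q[k][:,1])[::max(1,k.sum()//12)].round(1))
k=ok&(z>150)&(z<235);P=np.c_[q[k],z[k]]
for nm,F in [("L",P[P[:,1]<-40]),("R",P[P[:,1]>-40])]:
    if len(F)==0: continue
    print(nm,len(F),"zmin",np.percentile(F[:,2],[0.2,1,3]).round(1)); G=F[F[:,2]<np.percentile(F[:,2],1)+12]; print("  tip xy",np.percentile(G,[2,50,98],axis=0).round(1).tolist())
for n in["top1","side1"]:
    c=dict(np.load(f"pics/{n}.npz"));W=world(c);q=(W[...,:2]-p[:2])@np.array([[np.cos(a),-np.sin(a)],[np.sin(a),np.cos(a)]]);z=W[...,2]
    k=(c["range_z"]>0)&(z>150)&(z<240)&(abs(q[...,0]+138)<40)&(abs(q[...,1]+38)<80);P=np.c_[q[k],z[k]]
    for F in (P[P[:,1]<-40],P[P[:,1]>-40]):
        if len(F):print(n,len(F),np.percentile(F,[1,50,99],axis=0).round(1).tolist())
E
```

```text
cam [416. -40. 330.]
deck [[-178.8, -101.9], [-21.8, 88.9]] 79.33515829865004
 near edge -80 -178.4
 near edge 50 -179.2
blue [[-120.2, -11.0], [-59.4, 12.9]] [84.  93.  94.2]
bluetop [[-119.4, -10.6], [-59.3, 9.6]]
rod 2871 [[-161.4, -46.7], [-106.2, -40.1], [-42.9, -33.5]] 105.51933378321817
rails [-21.4 -16.3 -15.5 -14.8 -14.  -13.3  12.9  13.5  14.3  15.   15.7  16.6]
L 2585 zmin [192.9 194.1 196.4]
  tip xy [[-149.6, -83.3, 193.3], [-145.1, -71.1, 201.2], [-128.2, -70.7, 206.0]]
R 2590 zmin [192.9 194.3 196.2]
  tip xy [[-149.3, -11.0, 193.3], [-144.6, -10.6, 201.1], [-127.8, 1.8, 206.1]]
side1 234 [[-152.0, -83.8, 194.8], [-146.3, -76.4, 216.7], [-132.2, -66.7, 239.5]]
side1 282 [[-151.2, -8.6, 193.7], [-142.9, -6.4, 218.4], [-127.2, 12.2, 239.5]]
```

The fit agrees to about 1 mm. The tips sit 6.5 mm below the TCP, and the case's rear is at station x -120. Descending now.

Emit:
arm_command(increments=[0,0.0045,0.03,0,0.41,0,0.0045,0.06,0,0.41,0,0.0045,0.085,0,0.41,0,0.0045,0.085,0,0.41])

```text
clock: 1.92
position: [477.5, -11.7, 128.4]
orientation: [0.406, -3.108, -0.003]
contact_force: [-1.1, 1.0, -0.5]
opening: 60.1
grip_force: 0.0
```

```bash
python3 -c "
from h import *;import rig
s=rig.read_state();plan(s,-138,-36,92)"
```

```text
at station [-140.   -28.3  128.4] inc [-0.0028 -0.0098  0.0454] turn 0.005 F [-1.1  1.  -0.5] open 60.1 t 1.92
station x dir in tool [-1.    -0.002 -0.006]
```

Emit:
arm_command(increments=[0,0,0,0,0.41,0,0,0,0,0.41])

```text
clock: 2.08
position: [481.4, -13.0, 134.1]
orientation: [-0.405, 3.114, -0.0]
contact_force: [0.1, 0.4, 0.8]
opening: 60.1
grip_force: 0.0
```

```bash
python3 -c "
from h import *;import rig
s=rig.read_state();plan(s,-138,-36,92)"
```

```text
at station [-136.6  -30.5  134.1] inc [ 0.0019 -0.0069  0.0526] turn 0.003 F [0.1 0.4 0.8] open 60.1 t 2.08
station x dir in tool [-1.    -0.002  0.001]
```

Emit:
arm_command(increments=[0.001,-0.003,0,0,0.41,0.001,-0.006,0.005,0,0.41,0.001,-0.006,0.01,0,0.41,0.001,-0.006,0.01,0,0.41,0.001,-0.006,0.01,0,0.41])

```text
clock: 2.5
position: [481.1, -18.7, 124.5]
orientation: [0.402, -3.115, -0.0]
contact_force: [-0.8, -0.5, -0.4]
opening: 60.5
grip_force: 0.0
```

```bash
python3 -c "
from h import *;import rig
s=rig.read_state();plan(s,-138,-36,92)"
```

```text
at station [-138.3  -35.9  124.5] inc [-0.0004 -0.0001  0.0406] turn -0.0 F [-0.8 -0.5 -0.4] open 60.5 t 2.5
station x dir in tool [-1.  0. -0.]
```

Well positioned. Now pressing down, gently.

Emit:
arm_command(increments=[0,0,0.007,0,0.41,0,0,0.014,0,0.41,0,0,0.021,0,0.41,0,0,0.028,0,0.41,0,0,0.028,0,0.41])

```text
clock: 2.92
position: [480.6, -18.2, 100.8]
orientation: [0.403, -3.114, -0.001]
contact_force: [1.7, 0.8, 2.4]
opening: 60.3
grip_force: 1.1
```

```bash
python3 -c "
from h import *;import rig
s=rig.read_state();plan(s,-138,-36,91.5)"
```

```text
at station [-138.7  -35.4  100.8] inc [-0.0009 -0.0008  0.0117] turn 0.001 F [1.7 0.8 2.4] open 60.3 t 2.92
station x dir in tool [-1.    -0.    -0.001]
```

Emit:
arm_command(increments=[0,0,0.004,0,0.41,0,0,0.008,0,0.41,0,0,0.0125,0,0.41,0,0,0.0125,0,0.41,0,0,0.0125,0,0.41])

```text
clock: 3.33
position: [481.4, -18.7, 92.3]
orientation: [-0.403, 3.116, -0.0]
contact_force: [-0.9, 1.7, 4.7]
opening: 60.0
grip_force: 1.8
```

```bash
python3 -c "
from h import *;import rig
s=rig.read_state();plan(s,-138,-36,91.5)
c=rig.camera('side');np.savez('pics/side2.npz',**c)
cv2.imwrite('pics/side2.png',cv2.resize(c['pixels'][140:290,200:390,::-1],None,fx=4,fy=4,interpolation=cv2.INTER_CUBIC))"
```

```text
at station [-138.1  -36.    92.3] inc [-0.0001  0.      0.001 ] turn 0.0 F [-0.9  1.7  4.7] open 60.0 t 3.33
station x dir in tool [-1. -0. -0.]
```

View pics/side2.png

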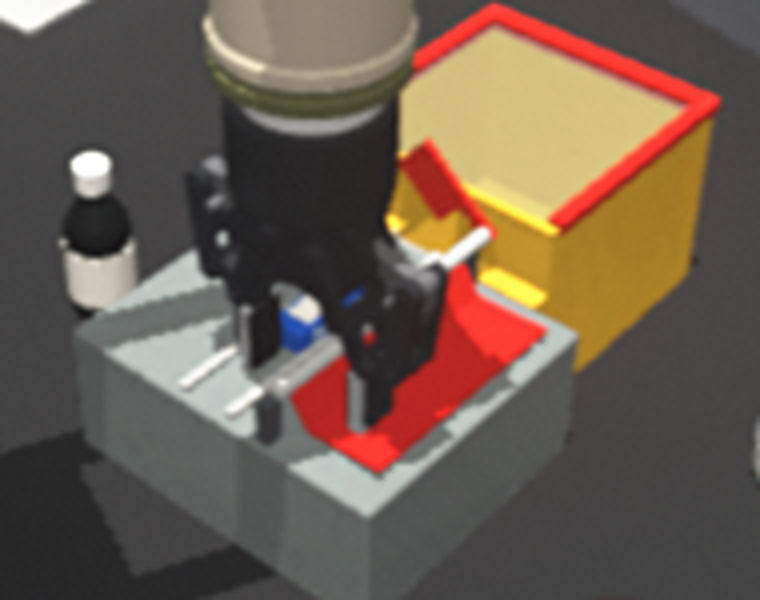

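The crop shows the flap plate raised at (445,190), the tail level under the right finger at (375,420), and the left finger in the lane behind the case. Pressing a little more, then pushing.

Emit:
arm_command(increments=[0,0,0.0013,0,0.41,-0.007,0,0.0013,0,0.41,-0.014,0,0.0013,0,0.41,-0.021,0,0.0013,0,0.41,-0.028,0,0.0013,0,0.41])

```text
clock: 3.8
position: [503.6, -13.0, 91.2]
orientation: [0.403, -3.116, 0.001]
contact_force: [-0.6, -0.3, 1.4]
opening: 60.3
grip_force: 1.5
```

```bash
python3 -c "
from h import *;import rig
s=rig.read_state();plan(s,-60,-36,91.5)"
```

```text
at station [-115.1  -36.1   91.2] inc [-0.0689  0.0002 -0.0004] turn 0.0 F [-0.6 -0.3  1.4] open 60.3 t 3.8
station x dir in tool [-1. -0. -0.]
```

Emit:
arm_command(increments=[-0.007,0,0.0005,0,0.41,-0.014,0,0.0005,0,0.41,-0.021,0,0.0005,0,0.41,-0.028,0,0.0005,0,0.41,-0.028,0,0.0005,0,0.41])

```text
clock: 4.22
position: [526.0, -6.9, 91.1]
orientation: [-0.403, 3.114, -0.0]
contact_force: [1.6, 0.5, 2.3]
opening: 60.5
grip_force: 1.3
```

```bash
python3 -c "
from h import *;import rig
s=rig.read_state();plan(s,-60,-36,91.5)
c=rig.camera('side');np.savez('pics/side3.npz',**c)
cv2.imwrite('pics/side3.png',cv2.resize(c['pixels'][140:290,200:390,::-1],None,fx=4,fy=4,interpolation=cv2.INTER_CUBIC))"
```

```text
at station [-91.9 -36.   91.1] inc [-0.0399 -0.     -0.0005] turn 0.001 F [1.6 0.5 2.3] open 60.5 t 4.22
station x dir in tool [-1.    -0.     0.001]
```

View pics/side3.png

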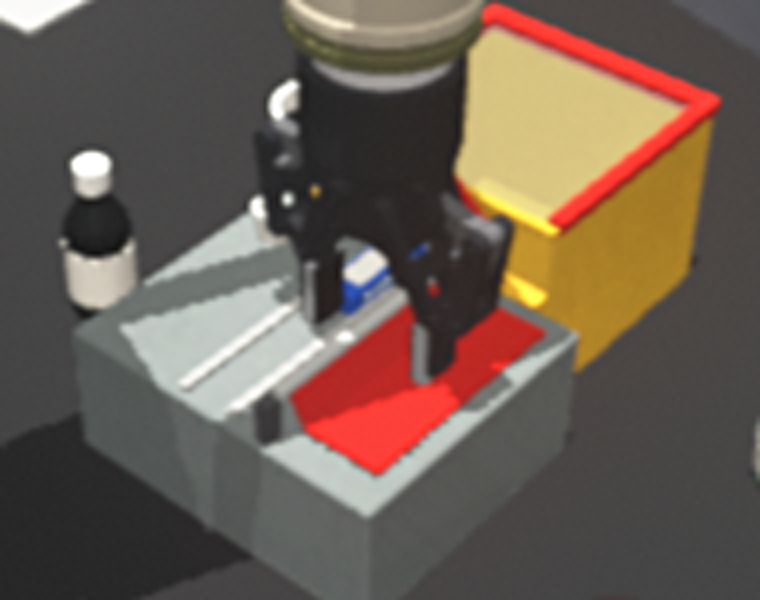

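The finger is behind the case at (320,300), the tail is still pressed, and the front is at the mouth. Continuing.

Emit:
arm_command(increments=[0,0,0.001,0,0.41,-0.007,0,0.001,0,0.41,-0.014,0,0.001,0,0.41,-0.021,0,0.001,0,0.41,-0.021,0,0.001,0,0.41])

```text
clock: 4.68
position: [541.1, -3.1, 90.6]
orientation: [0.403, -3.116, 0.001]
contact_force: [-2.3, -0.9, 7.2]
opening: 60.4
grip_force: 3.7
```

```bash
python3 -c "
from h import *;import rig
s=rig.read_state();plan(s,-50,-36,91)"
```

```text
at station [-76.3 -36.2  90.6] inc [-0.0329  0.0002 -0.0005] turn -0.0 F [-2.3 -0.9  7.2] open 60.4 t 4.68
station x dir in tool [-1.  0. -0.]
```

Emit:
arm_command(increments=[-0.007,0,0,0,0.41,-0.014,0,0,0,0.41,-0.021,0,0,0,0.41,-0.028,0,0,0,0.41,-0.03,0,0,0,0.41])

```text
clock: 5.1
position: [564.1, 2.9, 90.6]
orientation: [0.403, -3.115, 0.001]
contact_force: [-5.4, -1.5, 8.0]
opening: 59.8
grip_force: 4.4
```

Emit:
arm_command(increments=[0,0,0,0,0.41,0,0,0,0,0.41,0,0,0,0,0.41])

```text
clock: 5.35
position: [564.1, 2.9, 90.7]
orientation: [-0.403, 3.115, -0.001]
contact_force: [-2.7, -0.8, 7.4]
opening: 60.5
grip_force: 3.6
```

```bash
python3 -c "
from h import *;import rig
s=rig.read_state();plan(s,-50,-36,91)
I=[]
for n,(r,q) in dict(side=(120,220),top=(90,210)).items():
    c=rig.camera(n);np.savez(f'pics/{n}4.npz',**c)
    I.append(cv2.resize(c['pixels'][r:r+190,q:q+190,::-1],(400,400),interpolation=cv2.INTER_CUBIC))
cv2.imwrite('pics/both4.png',np.hstack(I))"
```

```text
at station [-52.6 -36.2  90.7] inc [-0.0032  0.0002 -0.0004] turn -0.0 F [-2.7 -0.8  7.4] open 60.5 t 5.35
station x dir in tool [-1.  0.  0.]
```

View pics/both4.png

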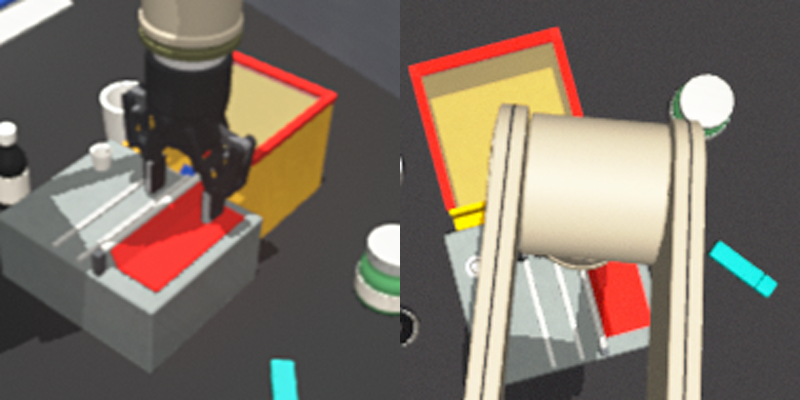

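The case is still just visible at (187,170), at the tipping point. Pushing on in small steps.

Emit:
arm_command(increments=[-0.004,0,0,0,0.41,-0.008,0,0,0,0.41,-0.01,0,0,0,0.41,-0.01,0,0,0,0.41,-0.01,0,0,0,0.41])

```text
clock: 5.87
position: [571.6, 4.9, 90.6]
orientation: [0.403, -3.115, 0.001]
contact_force: [-5.0, -0.8, 8.7]
opening: 60.0
grip_force: 4.2
```

```bash
cat > look.py <<'E'
from h import *;import rig,sys
s=rig.read_state();plan(s,-40,-36,91)
p=np.load("station.npy");a=p[2]
c=rig.camera('side');np.savez(f'pics/side{sys.argv[1]}.npz',**c);W=world(c);h=cv2.cvtColor(c['pixels'],cv2.COLOR_RGB2HSV)
q=(W[...,:2]-p[:2])@np.array([[np.cos(a),-np.sin(a)],[np.sin(a),np.cos(a)]])
b=(h[...,0]>100)&(h[...,0]<125)&(h[...,1]>110)&(h[...,2]>60)&(q[...,0]>-180)&(q[...,0]<160)&(abs(q[...,1])<80)
print("blue",b.sum(),q[b].mean(0) if b.any() else "",W[b][:,2].mean() if b.any() else "")
E
python3 look.py 5
```

```text
at station [-44.8 -36.2  90.6] inc [-0.0061  0.0002 -0.0005] turn -0.0 F [-5.  -0.8  8.7] open 60.0 t 5.87
station x dir in tool [-1.  0. -0.]
blue 22 [3.31163376 1.0432905 ] 71.55731458440846
```

Emit:
arm_command(increments=[-0.004,0,0,0,0.41,-0.007,0,0,0,0.41,-0.009,0,0,0,0.41,-0.009,0,0,0,0.41])

```text
clock: 6.25
position: [578.5, 6.7, 90.6]
orientation: [0.402, -3.115, 0.001]
contact_force: [-4.2, -2.0, 8.4]
opening: 60.4
grip_force: 4.4
```

```bash
python3 look.py 6; python3 -c "
from h import *
I=[cv2.resize(np.load(f'pics/side{n}.npz')['pixels'][150:250,260:360,::-1],(400,400),interpolation=cv2.INTER_CUBIC) for n in (5,6)]
cv2.imwrite('pics/s56.png',np.hstack(I))"
```

```text
at station [-37.7 -36.2  90.6] inc [ 0.0028  0.0002 -0.0005] turn -0.0 F [-4.2 -2.   8.4] open 60.4 t 6.25
station x dir in tool [-1.     0.    -0.001]
blue 22 [3.04602061 0.84421547] 71.81668395712883
```

View pics/s56.png

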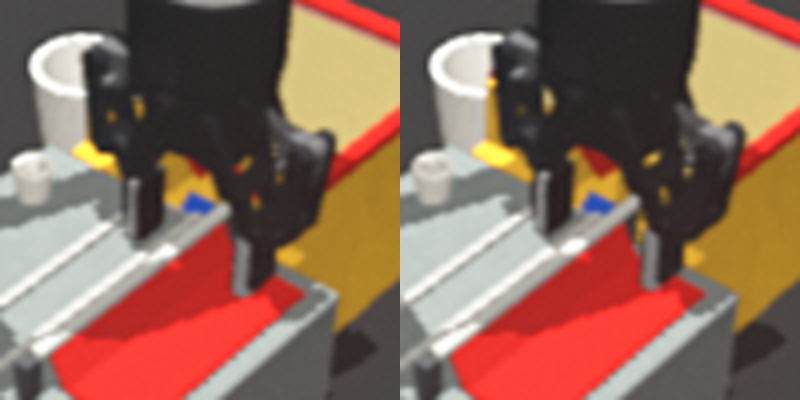

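Blue remains at (197,205), unmoved between the frames, so the finger no longer touches the case. It probably slid down until its nose met the floor. I'll back off with the tail still pressed and look into the mouth.

Emit:
arm_command(increments=[0.015,0,0,0,0.41,0.03,0,0,0,0.41,0.045,0,0,0,0.41,0.06,0,0,0,0.41,0.075,0,0,0,0.41])

```text
clock: 6.72
position: [521.2, -8.3, 90.8]
orientation: [-0.403, 3.113, -0.001]
contact_force: [2.7, 0.7, 3.8]
opening: 60.3
grip_force: 2.1
```

```bash
python3 look.py 7; python3 - <<'E'
from h import *;import rig
I=[cv2.resize(np.load('pics/side7.npz')['pixels'][130:230,270:370,::-1],(400,400),interpolation=cv2.INTER_CUBIC)]
c=rig.camera('top');np.savez('pics/top7.npz',**c)
I.append(cv2.resize(c['pixels'][95:215,205:325,::-1],(400,400),interpolation=cv2.INTER_CUBIC))
cv2.imwrite('pics/s7.png',np.hstack(I))
E
```

```text
at station [-97.  -36.1  90.8] inc [-0.0712  0.0001 -0.0001] turn 0.001 F [2.7 0.7 3.8] open 60.3 t 6.72
station x dir in tool [-1.    -0.     0.002]
blue 0
```

View pics/s7.png

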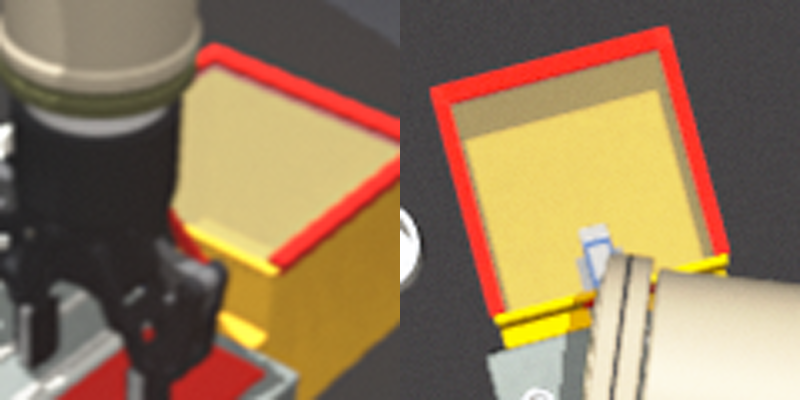

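The top view shows the case inside the bin, its white end at (593,235). Checking the depth it has reached.

```bash
python3 - <<'E'
from h import *
p=np.load("station.npy");a=p[2]
c=dict(np.load("pics/top7.npz"));K,T=c["camera_matrix"],c["cam_to_world"]
u,v=205+193*.3,95+228*.3
d=T[:3,:3]@np.array([(u-K[0,2])/K[0,0],-(v-K[1,2])/K[1,1],-1]);o=T[:3,3]
for z in (5,15,40):
    P=o+d*(z-o[2])/d[2];e=P[:2]-p[:2];print(z,round(e@[np.cos(a),np.sin(a)],1),round(e@[-np.sin(a),np.cos(a)],1))
# model: nose for slide s of rear along chute
for s in (10,23,35): 
    t=np.radians(51);n=np.array([-14+(s+80)*np.cos(t),80-(s+80)*np.sin(t)]);r=np.array([-14+s*np.cos(t),80-s*np.sin(t)]);up=14*np.array([np.sin(t),np.cos(t)]);print(s,"nose",n.round(),(n+up).round(),"rear",r.round(),(r+up).round())
E
```

```text
5 60.0 0.4
15 58.2 0.6
40 53.8 1.1
10 nose [43. 10.] [54. 19.] rear [-8. 72.] [ 3. 81.]
23 nose [51. -0.] [62.  9.] rear [ 0. 62.] [11. 71.]
35 nose [58. -9.] [69. -1.] rear [ 8. 53.] [19. 62.]
```

The case has slid right down, nose on the bin floor and rear below sill level, clear of the plate. Lifting to let the flap shut.

Emit:
arm_command(increments=[0,0,-0.012,0,0.41,0,0,-0.024,0,0.41,0,0,-0.036,0,0.41,0,0,-0.055,0,0.41,0,0,-0.08,0,0.41])

```text
clock: 7.23
position: [520.0, -8.0, 154.0]
orientation: [0.403, -3.113, -0.001]
contact_force: [-0.2, -0.4, -1.3]
opening: 60.2
grip_force: 0.0
```

Emit:
arm_command(increments=[0.03,0,-0.04,0,0.41,0.08,0,-0.08,0,0.41,0.12,0,-0.1,0,0.41,0.16,0,-0.1,0,0.41,0.16,0,-0.1,0,0.41])

```text
clock: 7.65
position: [393.9, -41.5, 236.6]
orientation: [-0.402, 3.113, -0.003]
contact_force: [-0.1, -0.0, -0.8]
opening: 60.2
grip_force: 0.0
```

Emit:
arm_command(increments=[0,0,0,0,0.41,0,0,0,0,0.41,0,0,0,0,0.41,0,0,0,0,0.41])

```text
clock: 7.98
position: [397.5, -40.5, 233.7]
orientation: [0.404, -3.114, -0.001]
contact_force: [-0.1, -0.2, 0.3]
opening: 60.4
grip_force: 0.0
```

```bash
python3 look.py 8; python3 - <<'E'
from h import *;import rig
I=[cv2.resize(np.load('pics/side8.npz')['pixels'][130:300,220:390,::-1],(400,400),interpolation=cv2.INTER_CUBIC)]
c=rig.camera('top')
I.append(cv2.resize(c['pixels'][95:285,190:380,::-1],(400,400),interpolation=cv2.INTER_CUBIC))
cv2.imwrite('pics/s8.png',np.hstack(I))
E
```

```text
at station [-224.8  -35.8  233.7] inc [-0.2311 -0.0006  0.1782] turn 0.001 F [-0.1 -0.2  0.3] open 60.4 t 7.98
station x dir in tool [-1.    -0.001 -0.001]
blue 4 [2.8493175  5.58628855] 67.58649608246913
```

View pics/s8.png

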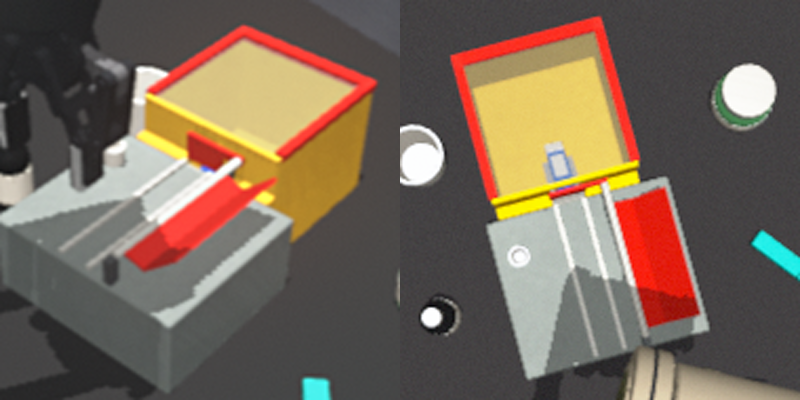

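```bash
python3 - <<'E'
from h import *
p=np.load("station.npy");a=p[2]
for n in ("side0","side8"):
    c=dict(np.load(f"pics/{n}.npz"));W=world(c);h=cv2.cvtColor(c["pixels"],cv2.COLOR_RGB2HSV)
    q=(W[...,:2]-p[:2])@np.array([[np.cos(a),-np.sin(a)],[np.sin(a),np.cos(a)]]);z=W[...,2]
    red=((h[...,0]<6)|(h[...,0]>174))&(h[...,1]>150)&(h[...,2]>60)&(q[...,0]<-2)&(q[...,0]>-175)&(abs(q[...,1])<110)
    t=red&(q[...,1]<-45)&(q[...,0]>-120);f=red&(abs(q[...,1])<25)
    print(n,"tail",np.percentile(z[t],[5,50,98]).round(1),"mid",np.median(z[t&(abs(q[...,1]+76)<4)]).round(1),"plate",f.sum(),np.percentile(z[f],[5,50,95]).round(1))
E
```

```text
side0 tail [ 98.3 102.4 127.5] mid 114.4 plate 159 [ 84.2  97.7 107.8]
side8 tail [ 98.5 102.2 128. ] mid 114.4 plate 156 [ 84.1  98.  107.9]
```

The flap is fully shut (tail and plate heights match the start), the case is in the bin, and the other things are undisturbed.

```bash
python3 -c "
import rig;print(rig.close_job())"
```

```text
the job is handed in; nothing more can be done
None
```

The blue case was pushed under the raised flap into the bin, the flap sprang shut again, the cap, bottle, jar and cup look undisturbed, and the job is handed in after about 8 s of robot time.

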